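# Cup under the grater, pusher held down in the feed chute

### The job

The sample is already inside the drum grater. First set the measuring cup from the front of the table down upright on the table, centred under the grater's outlet, and let go of it; then take the pusher by its grip, lower it shank first through the feed chute's mouth and press it fully down, so that its flange pushes in the spring-loaded interlock pin. Finish while still holding the pusher down like that, because the grater only runs while the pin is in; never press the pin in without the cup in place, and leave the jars and the beaker where they are.

Things in the scene. Friction and masses are not known exactly. Their poses are not given: they have to be found in the camera images.
- grater: white and aluminium benchtop drum grater, fixed, about 255 x 135 x 182 mm. Origin: on the table straight below the middle of its upright feed chute; z up, x from the chute back to the motor housing (outlet on the -x side), y to the side. Motor housing (x +52 to +192, y -64 to +64) is 148 high; only the interlock pin stands above the chute's rim
- chute_mouth (a point): middle of the feed chute's open mouth at rim height, 182 above the table; axes as the grater. Rectangular slot 58 (x) by 34 (y), 2 mm larger than the pusher's shank both ways, with a sloping lead-in 4 wide and 5 deep all round; collar 74 x 50 outside; the drum lies 60 below the rim
- outlet (a point): middle of the outlet opening, which looks straight down under a hood in front of the drum, 35 from the chute's middle towards grater -x; opening about 46 (x) by 36 (y), lower edge 53 above the table; hood's front wall at grater x -61; free table in front, below and at both sides, the machine's base begins at grater x +45
- interlock (a joint): upright spring-loaded steel pin, 8 thick, on the motor side of the mouth, 43 from its middle along grater +x; 0 = up (head 8 mm above the rim), 0.008 m = fully in, level with the rim, where the pusher's flange meets the rim. Starts at about 4 N, 7 N when fully in, springs back; the pusher's own weight cannot press it in
- pusher: grey plastic pusher, loose, 0.16 kg, 117 high, standing on its shank. Origin: middle of the shank's underside; z up, x along its long side. Shank 56 (x) x 32 (y), 58 high; flange with round ends 104 x 56, at 58 to 64; grip bar 46 (x) by 20 (y), at 64 to 109; cap 60 x 26 up to 117. Goes in with x along the grater's x; same both ways round
- cup: light grey measuring cup with a flat handle, loose, 50 g, in the front half of the table (not the one in the far left corner). Origin: on its underside, midway along its 136 length; round bowl 64 across and 36 high, open above, its middle at +36 along the cup's y; straight flat handle 13 wide, 2 thick, at height 34 to 36, runs from the bowl to -68 along y
- cup_middle (a point): middle of the cup's round mouth, at rim height (36 above its underside)
- cup_handle (a point): a point on the cup's handle fit for gripping across its 13 mm width, 81 from the cup's middle, 35 above its underside
- jar_tall: bystander: screw-lid sample jar, 66 across, 92 high; origin under its middle
- jar_wide: bystander: smaller screw-lid sample jar, 60 across, 75 high; origin under its middle
- beaker: bystander: empty clear beaker, 68 across, 89 high; origin under its middle

How it is judged:
By the outcome, as a careful person would: the job done as asked, in the order asked, and still so for the second after the job is handed in, while the arm keeps its last pose, push and grip.
It also fails if it takes over 61 s, if anything falls off the work surface, if the arm or the gripper's body presses on something with over 40 N, if the wrist force passes 120 N, or if a joint passes its speed limit or range.

### The arm

A 6-joint arm with a two-finger parallel gripper is mounted at the origin on a cart in front of the work surface, level with it; the furniture and walls round the work are solid. World frame = base frame: x ahead of the robot, y to its left, z up, the work surface at z = 0. Lengths are in mm, angles in rad, forces in N, time in s.
With the tool pointing down it reaches from about 400 to 925 mm from the base axis. Payload 12.5 kg.
Tool frame: the origin (TCP) lies at the very end of the fingers, on their centre line; the grasp point (between the pads) lies 19 mm behind it; z points along the fingers, y is the direction in which the jaws open and shut (so a half turn about z gives the same grasp; the last joint's range is limited). The gripper opens to 95 mm and grips with 3 to 60 N. Pads are 20 mm wide; open, the fingers measure 119 mm over their backs; the gripper's body (75 mm by 180 mm) begins 59 mm behind the grasp point.
Start: joints at [-1.329, 0.491, 1.559, -0, 1.092, -0.106], TCP at [213.042, -587.588, 214.661] pointing down, gripper open.
Joint ranges: [-3.1, 3.1], [-0.84, 2.19], [0.05, 2.79], [-1.13, 4.28], [0.06, 2.93], [-2.69, 2.69]. Speed limits (rad/s): [2.22, 2.22, 2.79, 3.14, 3.14, 3.14].

### API

Orientations are given as [roll, pitch, yaw] about the fixed x, y, z axes, in that order (R = Rz(yaw) Ry(pitch) Rx(roll)).
In Python, from cell import env gives the robot as it stands. The module is installed in compiled form; this text tells all that it offers.
- The arm moves only by the tool arm_command, never from a script. Its argument "deltas" is a list that holds one entry, the list of rows, each a list of 5 numbers: the closure, from 0 (fully open) to 1 (shut), then the shift along the world's x, y, z as a fraction of full scale, then the turn about the world's z as a fraction of full scale. In form: [[[grip, dx, dy, dz, twist], ...]]. A call has 1 to 12 rows; each row shifts and turns the pose as measured when the row begins; what a row does not reach is not made up. Full scale, the value 1, is 100 mm for a shift and pi/4 rad for a turn. A row lasts 1/12 s, in which the tool goes at most 41.7 mm and 7.16 degrees, less where a joint would pass 70% of its speed; a pose out of reach is approached as far as the arm can. A call with a number of a shift or a turn outside -1 to 1 is refused whole. A call with a gripper value outside its range is refused whole. The fingers move at their own pace and stop on an object; the grip force is fixed at half the most. Time passes only in rows, so rows that do not move let the fingers close. It gives the time, the measured TCP pose, the force and the opening at its end, in the units of the state.
- env.state(): the state, without advancing time (a new reading comes with each control period).
- env.read_camera(name): name is "scene" or "top" or "wrist"; returns a dict with "frame" (400x640x3 uint8, red, green, blue), "fx", "fy", "cx", "cy" (pixels), "R" (3x3) and "t" (3): a world point X has camera coordinates R X + t; the wrist camera has in their place "tool_from_camera" (4x4, takes a point from camera to tool coordinates, whose origin is the TCP and whose axes are the flange's). Camera axes: x right, y down, z forward; pixel columns grow to the right and rows downward; lengths in mm; the calibration is good to about 2 mm. A picture is of the moment at which its call begins: read the wrist's pose just before it. There is no depth.
- env.job_done(): hands the job in, once; it reports no verdict.
The state is a dict: "t": time; "joints": joint angles; "qvel": joint speeds; "tau": joint torques, N m; "eef_pos": TCP position; "tcp_rot": TCP orientation; "ft_force": force on the tool from outside, world axes, zero at the start; "moment": the same for the moment, N m; "opening": opening from 0.0 (shut) to 1.0 (fully open).
Only numpy, scipy, OpenCV 4.12 (cv2) and the standard library are available. Lean on these libraries where they do the work, as an engineer would, in place of code of your own. Each camera call takes 0.05 s, during which the arm holds its last target.

## Working session

There is one attempt and no reset: what is moved stays moved. The work goes in short steps, Python scripts to look and compute and a tool call to move; the robot and the scene stay as the last step left them, time stands still between calls to the robot, and variables do not carry over. Pictures are saved under pics/ and viewed, and the job is handed in when it is done.

Besides the shell and the picture viewer there is one more tool, called after ">>>" as name([rows], argument=value, ...), one row to a line, values as JSON. arm_command: Moves the arm, as the interface text tells. Its arguments: {"type":"object","properties":{"deltas":{"type":"array","items":{"type":"array","items":{"type":"array","items":{"type":"number","minimum":-1,"maximum":1}}}}},"required":["deltas"]}

```bash
mkdir -p pics
cat > h.py <<'E'
import numpy as np,cv2
from cell import env
def cam(n,save=None):
    c=env.read_camera(n)
    if save: cv2.imwrite('pics/'+save+'.png',c['frame'][:,:,::-1])
    return c
def ray(c,u,v,z):
    R=np.array(c['R']);t=np.array(c['t']);o=-R.T@t
    d=R.T@np.array([(u-c['cx'])/c['fx'],(v-c['cy'])/c['fy'],1])
    return o+d*(z-o[2])/d[2]
def proj(c,X):
    p=np.array(c['R'])@np.array(X,float)+np.array(c['t']);return c['fx']*p[0]/p[2]+c['cx'],c['fy']*p[1]/p[2]+c['cy']
E
python3 - <<'E'
from h import *
print(env.state())
for n in('scene','top','wrist'):
    c=cam(n,n+'0'); print(n,c['fx'],c['cx'],c['cy'],c.get('R'),c.get('t'),c.get('tool_from_camera'))
E
```

```text
{'t': 0.0, 'joints': array([-1.32857389e+00,  4.91574395e-01,  1.55946485e+00, -1.64253365e-05,
        1.09169914e+00, -1.05601718e-01]), 'qvel': array([ 0.00317619, -0.00055231, -0.00140594,  0.00176672, -0.00122737,
       -0.00113551]), 'tau': array([-1.25254686e-03, -6.12647796e+01, -2.58185077e+01,  6.91811275e-02,
        4.82342835e-02, -9.47734861e-05]), 'eef_pos': array([ 212.98908101, -587.32118978,  214.04723146]), 'tcp_rot': array([-3.14045177e+00, -1.06279818e-04,  3.47831676e-01]), 'ft_force': array([-0.75833757, -0.19207312, -0.16435094]), 'moment': array([-0.00158952,  0.05004452, -0.01601036]), 'opening': 0.9990854538852836}
scene 387.3326288316078 320.79153805061827 201.57519010081333 [[-0.86120763 -0.50805417  0.01422586]
 [-0.21168109  0.333095   -0.91882471]
 [ 0.46207416 -0.7943102  -0.39440941]] [355.33005179 301.29758721 797.10270023] None
top 437.96647053699803 316.4362685539116 199.54018886678196 [[-0.02365769 -0.99967461 -0.00953895]
 [-0.99713175  0.02428153 -0.07168462]
 [ 0.07189291  0.00781569 -0.99738173]] [-184.2931384   528.99948601 1485.70336636] None
wrist 296.0580579472957 321.0251313733439 198.04254103797163 None None [[-1.45840755e-04 -9.63810767e-01 -2.66587291e-01  7.46703009e+01]
 [ 9.99999974e-01 -9.42464552e-05 -2.06330178e-04  5.35225777e-01]
 [ 1.73738340e-04 -2.66587315e-01  9.63810756e-01 -1.69200154e+02]
 [ 0.00000000e+00  0.00000000e+00  0.00000000e+00  1.00000000e+00]]
```

View pics/scene0.png

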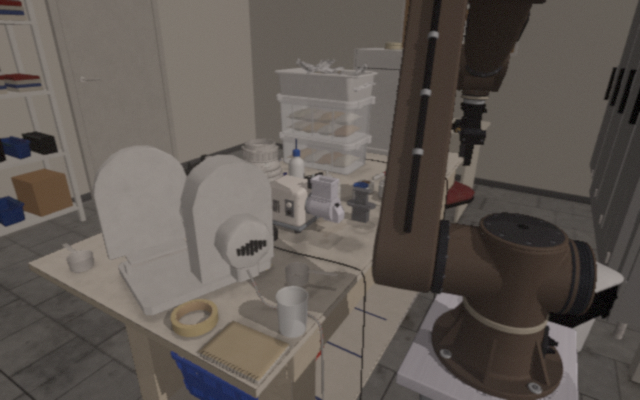

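View pics/top0.png

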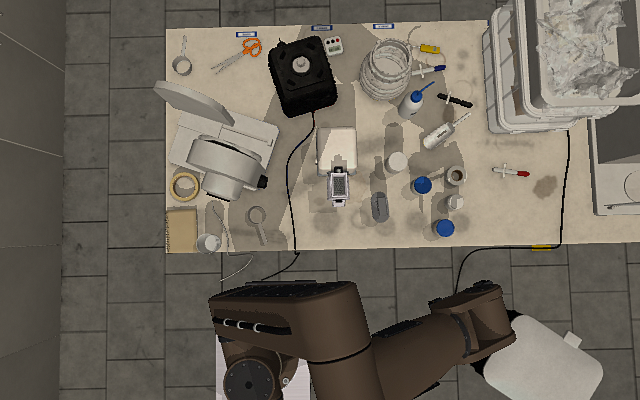

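View pics/wrist0.png

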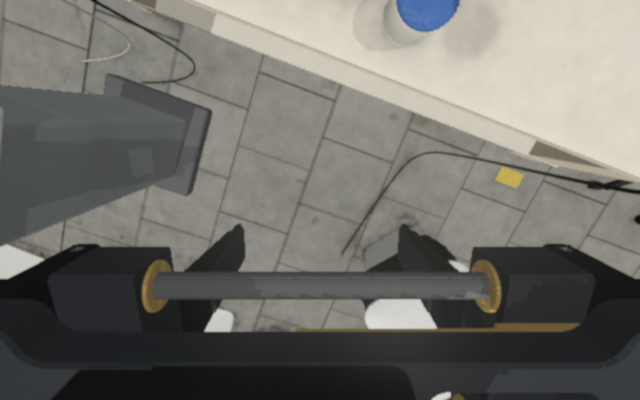

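Run:
```python
import cv2
im=cv2.imread('pics/top0.png')
cv2.imwrite('pics/tz.png',cv2.resize(im[110:255,200:400],None,fx=4,fy=4,interpolation=cv2.INTER_CUBIC))
cv2.imwrite('pics/tz2.png',cv2.resize(im[110:255,380:540],None,fx=4,fy=4,interpolation=cv2.INTER_CUBIC))
im=cv2.imread('pics/scene0.png')
cv2.imwrite('pics/sz.png',cv2.resize(im[120:340,220:400],None,fx=3,fy=2.7,interpolation=cv2.INTER_CUBIC))
```

```text
(no output)
```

View pics/tz.png

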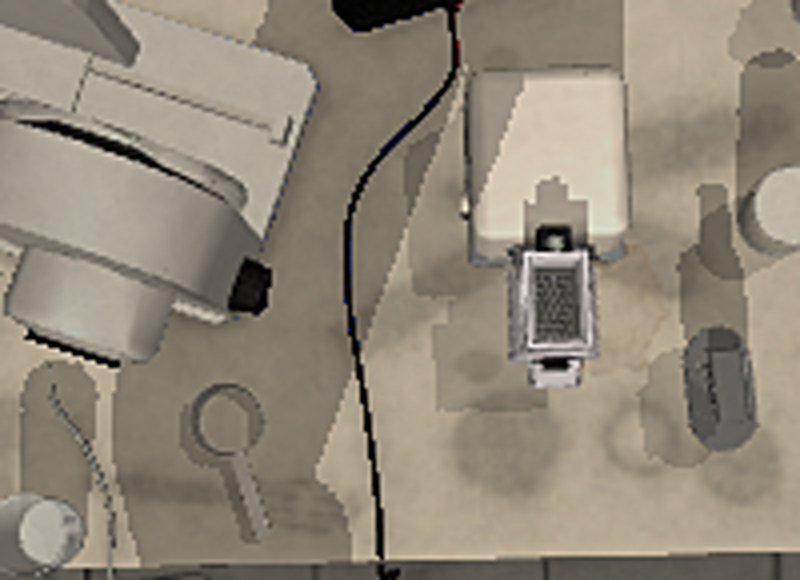

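View pics/tz2.png

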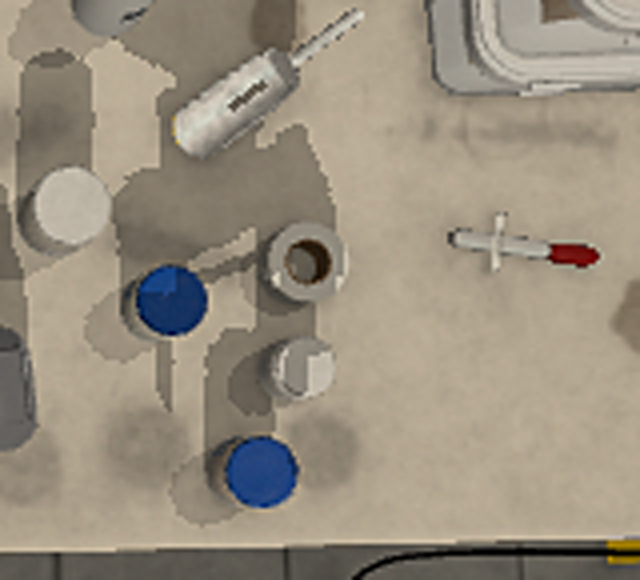

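View pics/sz.png

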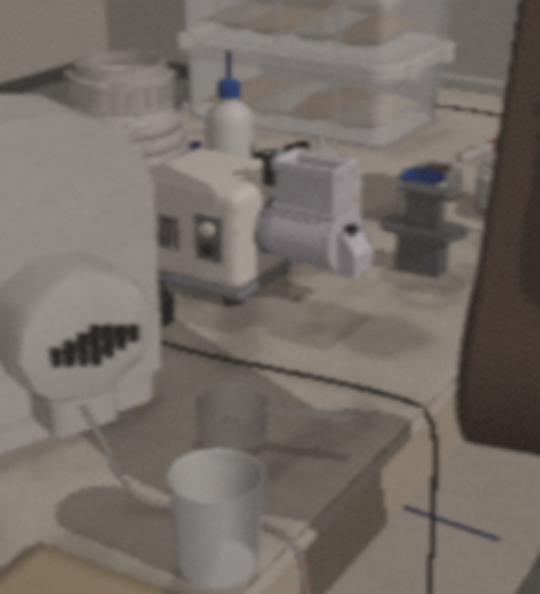

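Run:
```python
from h import *
c=cam('top')
f=lambda a,b,z:ray(c,200+(a+.5)/4-.5,110+(b+.5)/4-.5,z).round(1)
print('cup bowl',f(229,419,36),'handle end',f(262,535,35), 'hstart',f(237,458,35))
print('collar',[f(a,b,182) for a,b in((510,249),(600,249),(510,360),(600,360))])
print('slot',[f(a,b,182) for a,b in((522,252),(590,252),(528,348),(585,348))])
print('housing',[f(a,b,148) for a,b in((470,70),(624,70),(470,258),(626,240))])
print('flange',f(720,390,64),f(720,327,64),f(720,452,64),'cap',f(725,347,117),f(725,388,117))
print('pin',f(552,238,190))
print('beaker',f(52,533,89),'jars',ray(c,423,185,92),ray(c,445,228,92))
```

```text
cup bowl [477.7   5.9  36. ] handle end [379.2 -20.5  35. ] hstart [ 4.445e+02 -3.000e-01  3.500e+01]
collar [array([ 597. , -233.1,  182. ]), array([ 595.3, -302.1,  182. ]), array([ 511.6, -230.9,  182. ]), array([ 509.9, -299.6,  182. ])]
slot [array([ 594.4, -242.2,  182. ]), array([ 593.1, -294.4,  182. ]), array([ 520.4, -244.9,  182. ]), array([ 519.4, -288.4,  182. ])]
housing [array([ 745.4, -205.6,  148. ]), array([ 742.2, -327.6,  148. ]), array([ 595.2, -202. ,  148. ]), array([ 606.4, -325.1,  148. ])]
flange [ 490.8 -406.4   64. ] [ 543.2 -408.2   64. ] [ 439.4 -404.7   64. ] cap [ 522.4 -404.4  117. ] [ 489.6 -403.3  117. ]
pin [ 603.6 -265.2  190. ]
beaker [386.1 143.7  89. ] jars [ 558.20553856 -546.44698291   92.        ] [ 416.52772831 -611.79873982   92.        ]
```

>>> arm_command([
  [[0,0.3,0.29,0.15,-0.05],[0,0.3,0.29,0.15,-0.05],[0,0.3,0.29,0.15,-0.05],[0,0.3,0.29,0.15,-0.05],[0,0.3,0.29,0.15,-0.05],[0,0.3,0.29,0.15,-0.05],[0,0.3,0.29,0.1,-0.05],[0,0.3,0.29,0.1,-0.05],[0,0.3,0.29,0.1,-0.05],[0,0,0,0,0]],
])

```text
t: 1.03
eef_pos: [471.3, -331.8, 328.7]
tcp_rot: [-3.135, -0.002, -0.03]
ft_force: [0.2, 0.1, -0.1]
opening: 1.002
```

```bash
cat >> h.py <<'E'
from scipy.spatial.transform import Rotation as Ro
def wcam(save=None):
    s=env.state(); c=dict(cam('wrist',save))
    Rt=Ro.from_euler('xyz',s['tcp_rot']).as_matrix(); T=np.array(c['tool_from_camera'])
    Rwc=Rt@T[:3,:3]; o=Rt@T[:3,3]+np.array(s['eef_pos'])
    c['R']=Rwc.T; c['t']=-Rwc.T@o
    return c,s
E
python3 - <<'E'
from h import *
import pickle
c,s=wcam('w1'); pickle.dump(c,open('w1.pkl','wb'))
print(s['eef_pos'],s['tcp_rot'],s['joints'])
E
```

```text
[ 471.25016272 -331.78959913  328.72441135] [-3.13505542e+00 -1.99002201e-03 -3.03775020e-02] [-0.73102387  0.32739677  1.51491205  0.00651414  1.30198273  0.8684049 ]
```

View pics/w1.png

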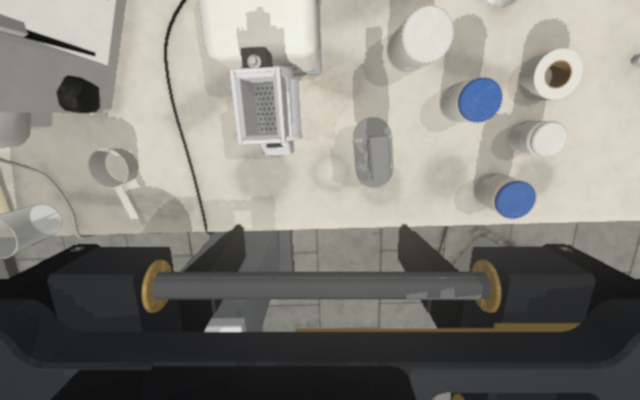

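Run:
```python
import cv2
im=cv2.imread('pics/w1.png')
cv2.imwrite('pics/w1a.png',cv2.resize(im[40:165,200:320],None,fx=5,fy=4.8,interpolation=cv2.INTER_CUBIC) if 0 else cv2.resize(im[40:160,200:320],None,fx=5,fy=5,interpolation=cv2.INTER_CUBIC))
cv2.imwrite('pics/w1b.png',cv2.resize(im[100:200,330:430],None,fx=5,fy=5,interpolation=cv2.INTER_CUBIC))
cv2.imwrite('pics/w1c.png',cv2.resize(im[130:240,70:180],None,fx=5,fy=5,interpolation=cv2.INTER_CUBIC))
```

```text
(no output)
```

View pics/w1a.png

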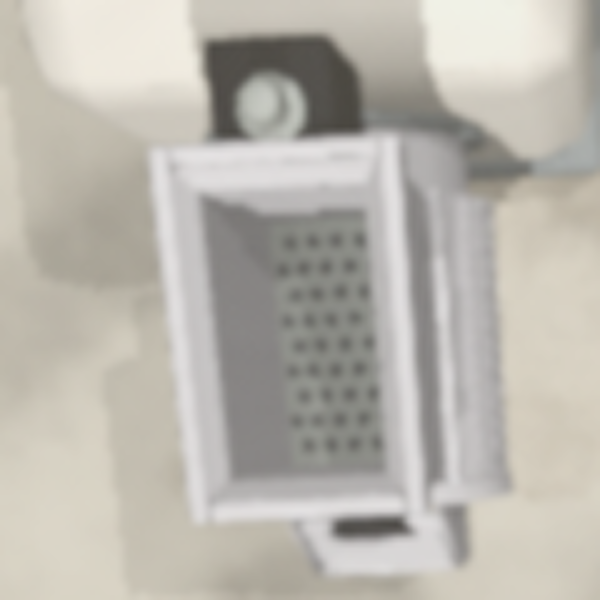

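View pics/w1b.png

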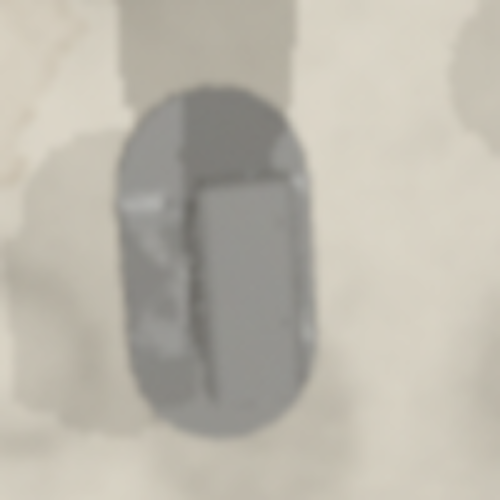

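View pics/w1c.png

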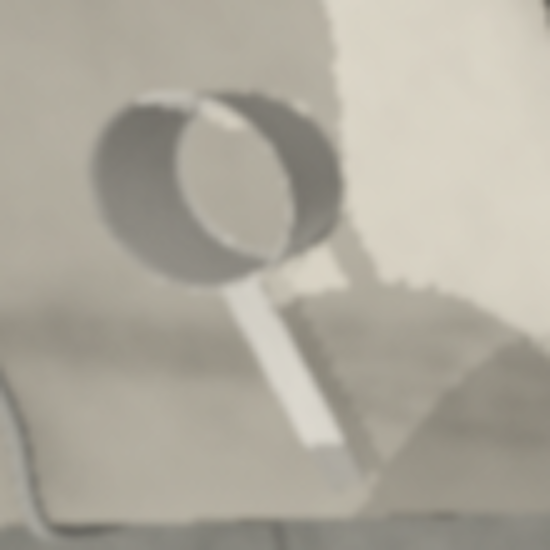

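Run:
```python
from h import *
import pickle
c=pickle.load(open('w1.pkl','rb'))
f=lambda x0,y0,a,b,z:ray(c,x0+(a+.5)/5-.5,y0+(b+.5)/5-.5,z)
def fit(world,model):
    world=np.array(world)[:,:2];model=np.array(model,float)
    wc=world.mean(0);mc=model.mean(0);H=(model-mc).T@(world-wc)
    th=np.arctan2(H[0,1]-H[1,0],H[0,0]+H[1,1]);R=np.array([[np.cos(th),-np.sin(th)],[np.sin(th),np.cos(th)]])
    print('pose',(wc-R@mc).round(1),'yaw deg',np.degrees(th).round(2));print((world-wc-(model-mc)@R.T).round(1).tolist())
    return wc-R@mc,th
fit([f(200,40,a,b,182) for a,b in((152,148),(390,133),(422,515),(195,520))],[(37,25),(37,-25),(-37,-25),(-37,25)])
fit([f(200,40,a,b,182) for a,b in((178,172),(372,158),(400,500),(212,500))],[(33,21),(33,-21),(-33,-21),(-33,21)])
print('pin',f(200,40,267,105,190))
g=lambda a,b,z:f(330,100,a,b,z).round(1)
print('flange ends',g(210,87,64),g(222,437,64),'sides',g(116,210,64),g(310,250,64))
print('cap',[g(a,b,117) for a,b in((200,185),(290,180),(302,395),(218,403))])
h=lambda a,b,z:f(70,130,a,b,z).round(1)
print('cup rim',[h(*p,36) for p in((93,175),(295,195),(190,92),(205,285))],'handle',h(237,285,35),h(322,445,35),h(352,485,35))
```

```text
pose [ 557.8 -269.2] yaw deg 0.84
[[-0.4, -1.2], [0.1, 1.4], [-0.4, 0.9], [0.7, -1.1]]
pose [ 557.3 -269.3] yaw deg 0.45
[[-0.8, -1.5], [0.3, 1.7], [-0.5, 1.1], [1.0, -1.3]]
pin [ 599.65821085 -270.14890734  190.        ]
flange ends [ 543.3 -404.3   64. ] [ 441.6 -409.4   64. ] sides [ 509.9 -377.7   64. ] [ 496.7 -434.    64. ]
cap [array([ 519.8, -393.8,  117. ]), array([ 520.4, -416.4,  117. ]), array([ 465. , -421.1,  117. ]), array([ 463.5, -399.2,  117. ])]
cup rim [array([484.3,  36.7,  36. ]), array([476.1, -26. ,  36. ]), array([5.092e+02, 2.000e-01, 3.600e+01]), array([447.8,   9. ,  36. ])] handle [447.3  -0.6  35. ] [392.3 -17.3  35. ] [377.9 -24.5  35. ]
```

>>> arm_command([
  [[0,-0.07,0.35,-0.05,0.04],[0,-0.07,0.35,-0.05,0.04],[0,-0.07,0.35,-0.05,0.04],[0,-0.07,0.35,-0.05,0.04],[0,-0.07,0.35,-0.05,0.04],[0,-0.07,0.35,-0.05,0.04],[0,-0.07,0.35,-0.05,0.04],[0,-0.07,0.35,-0.05,0.04],[0,-0.07,0.35,-0.05,0.04],[0,0,0,0,0]],
])

```text
t: 1.92
eef_pos: [396.6, -13.1, 275.9]
tcp_rot: [-3.134, 0.006, 0.264]
ft_force: [0.7, -0.6, 0.2]
opening: 1.002
```

Run:
```python
from h import *
import pickle
c,s=wcam('w2'); pickle.dump(c,open('w2.pkl','wb'))
print(s['t'],s['eef_pos'],s['tcp_rot'],s['joints'])
```

```text
1.9167 [396.63444809 -13.06719233 275.86474192] [-3.13364029  0.0056586   0.2638473 ] [-0.20292933  0.08952904  1.97705117  0.00515492  1.08364982  1.10160947]
```

View pics/w2.png

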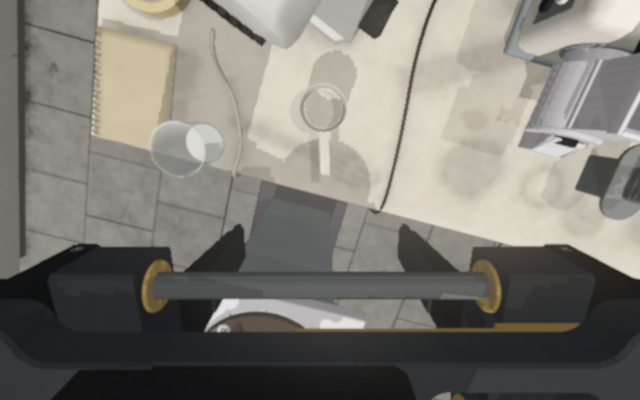

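Run:
```python
from h import *
import pickle
c=pickle.load(open('w2.pkl','rb'))
im=cv2.imread('pics/w2.png')
cv2.imwrite('pics/w2a.png',cv2.resize(im[70:190,270:380],None,fx=5,fy=5,interpolation=cv2.INTER_CUBIC))
```

```text
(no output)
```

View pics/w2a.png

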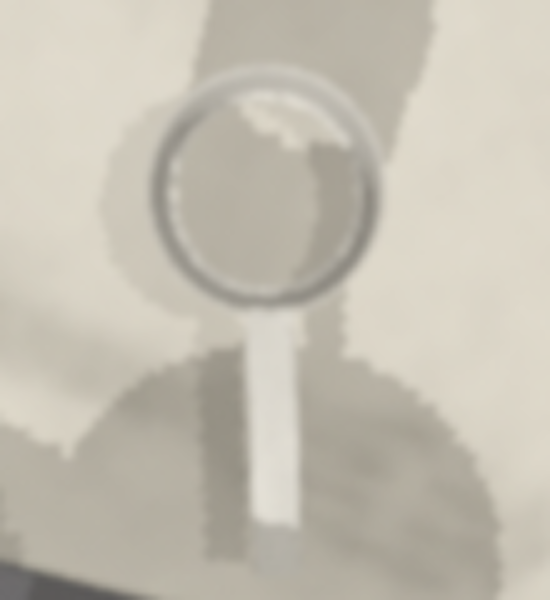

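Run:
```python
from h import *
import pickle
c=pickle.load(open('w2.pkl','rb'))
f=lambda a,b,z:ray(c,270+(a+.5)/5-.5,70+(b+.5)/5-.5,z)
rim=[f(a,b,36) for a,b in((152,190),(380,185),(268,63),(267,306))];print(np.round(rim,1))
m=np.mean(rim,0);print(m)
h1=f(271,320,35);h2=f(275,515,35);h3=f(276,570,35);print(h1,h2,h3)
for h in(h2,h3):print(np.degrees(np.arctan2(m[1]-h[1],m[0]-h[0])),np.hypot(*(m-h)[:2]))
print(np.degrees(np.arctan2(*(h1-h2)[[1,0]])))
```

```text
[[ 4.704e+02  3.710e+01  3.600e+01]
 [ 4.873e+02 -2.070e+01  3.600e+01]
 [ 5.086e+02  1.570e+01  3.600e+01]
 [ 4.494e+02 -1.000e-01  3.600e+01]]
[478.91517548   7.99658321  36.        ]
[446.07395696  -2.1395826   35.        ] [394.66431182 -17.32157864  35.        ] [379.47219434 -21.77012128  35.        ]
16.72600792177373 87.97282163609468
16.66425028545619 103.80252017199513
16.452616669522065
```

>>> arm_command([
  [[0,0,0,-0.07,0.16],[0,0,0,-0.07,0.16],[0,0,0,-0.07,0.16],[0,0,0,-0.07,0.16],[0,0,0,-0.07,0.16],[0,0,0,-0.07,0.16],[0,0,0,-0.07,0.16],[0,0,0,-0.07,0.16],[0,0,0,-0.07,0.16],[0,0,0,-0.07,0.16],[0,0,0,-0.07,0.16],[0,0,0,-0.07,0.16]],
])

```text
t: 2.97
eef_pos: [400.8, -32.1, 188.9]
tcp_rot: [-3.138, 0.006, 1.763]
ft_force: [-1.0, 0.3, 0.4]
opening: 0.999
```

>>> arm_command([
  [[0,0,0,-0.07,0.16],[0,0,0,-0.07,0.16],[0,0,0,-0.07,0.16],[0,0,0,-0.07,0.16],[0,0,0,-0.07,0.16],[0,0,0,-0.07,0.16],[0,0,0,-0.07,0.16],[0,0,0,-0.07,0.16],[0,0,0,-0.07,0.16],[0,0,0,-0.07,0.16],[0,0,0,0,0.16],[0,0,0,0,0]],
])

```text
t: 3.97
eef_pos: [403.2, -52.3, 112.4]
tcp_rot: [-3.136, 0.005, -3.141]
ft_force: [1.1, -0.3, 0.4]
opening: 1.004
```

>>> arm_command([
  [[0,0,0.15,0,0.13],[0,0,0.15,0,0.13],[0,0,0.08,-0.1,0.11],[0,0,0,-0.1,0],[0,0,0,-0.1,0],[0,0,0,0,0]],
])

```text
t: 4.47
eef_pos: [405.5, -20.2, 81.6]
tcp_rot: [-3.134, 0.008, -2.87]
ft_force: [0.0, 0.2, -0.5]
opening: 0.999
```

Run:
```python
from h import *
c,s=wcam('w3');print(s['t'],s['eef_pos'],s['tcp_rot'],s['joints'])
c=cam('top','t3')
```

```text
4.4667 [405.51755432 -20.18766931  81.60711183] [-3.1337313   0.00756065 -2.87042328] [-0.21041897  0.41455947  2.22072369 -0.00728171  0.49597868 -2.04596855]
```

View pics/w3.png

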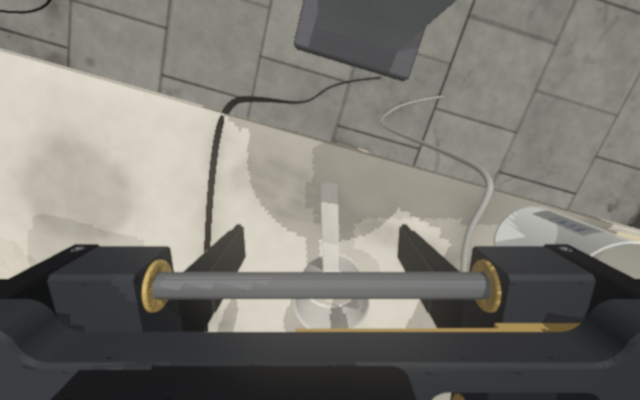

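>>> arm_command([
  [[0,-0.02,0.05,-0.2,0],[0,0,0,-0.2,0],[0,0,0,-0.15,0],[0,0,0,-0.1,0],[0,0,0,0,0]],
])

```text
t: 4.98
eef_pos: [407.0, -18.2, 18.8]
tcp_rot: [-3.129, 0.016, -2.883]
ft_force: [-0.1, -1.2, 0.4]
opening: 1.005
```

>>> arm_command([
  [[0,-0.01,0.06,-0.02,0.03],[0,0,0,0,0],[0.5,0,0,0,0],[0.8,0,0,0,0],[1,0,0,0,0],[1,0,0,0,0],[1,0,0,0,0],[1,0,0,0,0],[1,0,0,0,0],[1,0,0,0,0]],
])

```text
t: 5.82
eef_pos: [407.9, -12.8, 20.5]
tcp_rot: [-3.127, 0.021, -2.861]
ft_force: [-0.5, 0.4, -0.3]
opening: 0.495
```

>>> arm_command([
  [[1,-0.01,0,-0.04,0],[1,0,0,0,0],[1,0,0,0,0],[1,0,0,0,0],[1,0,0,0,0],[1,0,0,0,0],[1,0,0,0,0],[1,0,0,0,0]],
])

```text
t: 6.48
eef_pos: [406.6, -12.8, 15.7]
tcp_rot: [-3.127, 0.02, -2.861]
ft_force: [0.2, 0.2, -0.3]
opening: 0.123
```

Run:
```python
from h import *
s=env.state();c=cam('scene','s4');c,s=wcam('w4');print(s['eef_pos'],s['tcp_rot'],s['opening'],s['joints'])
im=cv2.imread('pics/s4.png');cv2.imwrite('pics/s4z.png',cv2.resize(im[220:350,230:400],None,fx=4,fy=4))
```

```text
[406.63061376 -12.77068716  15.76118497] [-3.12707848  0.02041912 -2.86112061] 0.12720191642395476 [-0.19163057  0.5637049   2.27527643 -0.01327802  0.27784926 -2.03002705]
```

View pics/w4.png

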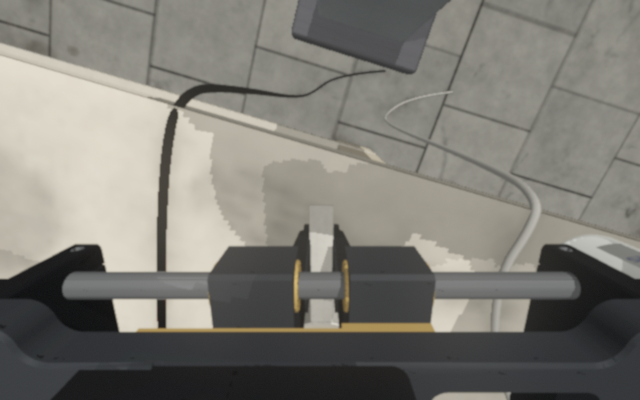

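View pics/s4z.png

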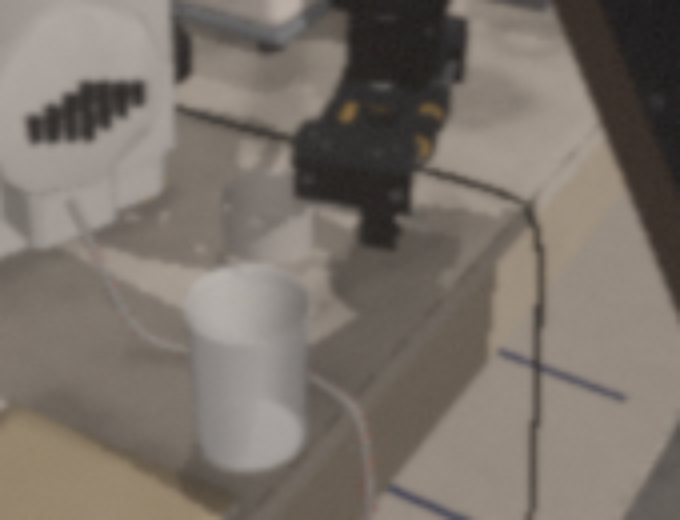

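>>> arm_command([
  [[1,0,0,0.1,0],[1,0,0,0.2,0],[1,0,0,0.2,0],[1,-0.02,-0.1,0,0],[1,-0.03,-0.25,0,-0.05],[1,-0.03,-0.3,0,-0.05],[1,-0.03,-0.3,0,-0.05],[1,-0.03,-0.3,0,-0.05],[1,-0.03,-0.3,0,-0.05],[1,-0.03,-0.3,0,-0.05],[1,-0.03,-0.25,0,-0.03],[1,0,0,0,0]],
])

```text
t: 7.58
eef_pos: [381.1, -231.5, 68.7]
tcp_rot: [-3.126, 0.021, -3.127]
ft_force: [-0.6, 0.5, -0.3]
opening: 0.127
```

Run:
```python
from h import *
s=env.state();print(s['eef_pos'],s['tcp_rot'],s['opening'],s['joints']);cam('top','t5');cam('scene','s5')
a=cv2.imread('pics/t5.png')[110:260,230:430];b=cv2.imread('pics/s5.png')[130:330,230:430]
cv2.imwrite('pics/m5.png',np.vstack([cv2.resize(a,(560,300)),cv2.resize(b,(560,300))]) if 0 else np.hstack([cv2.resize(a,(400,300)),cv2.resize(b,(400,400))[:300]]))
cv2.imwrite('pics/s5z.png',cv2.resize(b,(800,600)))
```

```text
[ 381.09855043 -231.48104868   68.65081663] [-3.12567458  0.02123903 -3.12716829] 0.12664562366959323 [-0.69526992  0.47376616  2.14997428  0.00373494  0.49137232 -2.28359127]
```

View pics/s5z.png

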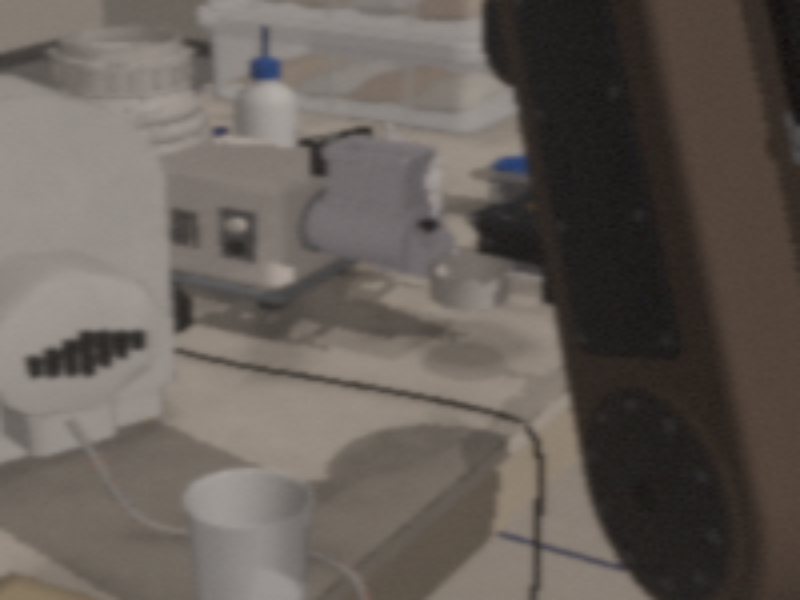

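View pics/t5.png

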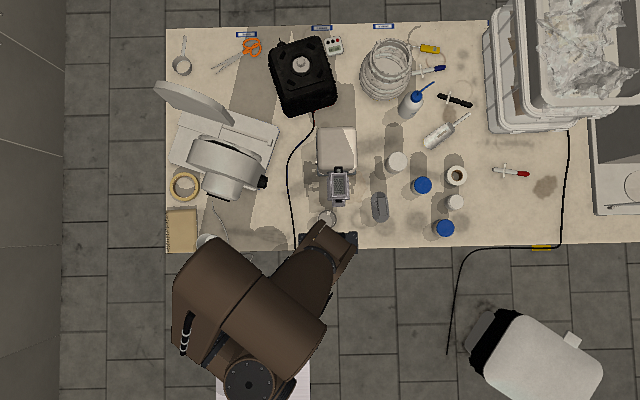

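Run:
```python
from h import *
im=cv2.imread('pics/t5.png');cv2.imwrite('pics/t5z.png',cv2.resize(im[150:250,280:400],None,fx=6,fy=6,interpolation=cv2.INTER_CUBIC))
```

```text
(no output)
```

View pics/t5z.png

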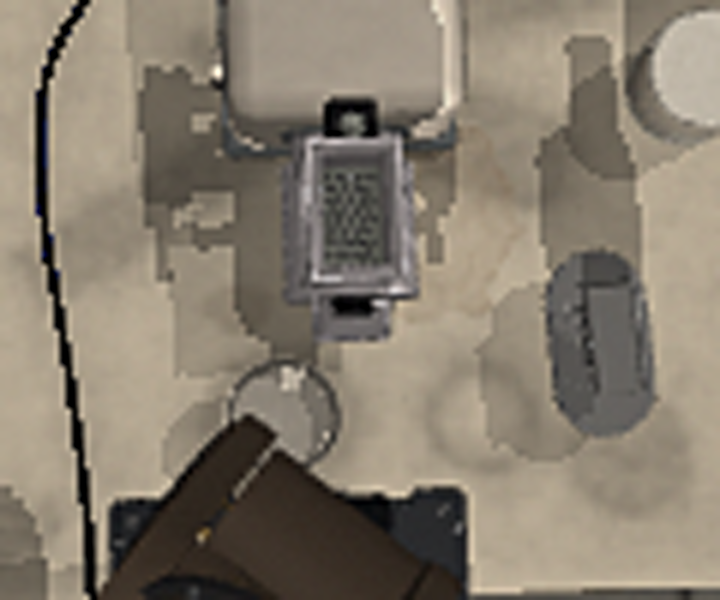

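Run:
```python
from h import *
c=cam('top')
f=lambda a,b,z:ray(c,280+(a+.5)/6-.5,150+(b+.5)/6-.5,z).round(1)
print('cup',f(285,415,89),'top',f(285,357,89),'l r',f(229,410,89),f(341,410,89))
print('rim',[f(a,b,182) for a,b in((303,138),(412,134),(415,298),(308,298))],'pin',f(353,120,190))
print('hood front',f(352,340,100))
print('flange',f(607,250,64),f(607,437,64),f(548,340,64),f(655,340,64))
print('cap',[f(a,b,117) for a,b in((587,282),(642,280),(640,392),(597,392))])
```

```text
cup [ 455.7 -230.7   89. ] top [ 487.2 -231.5   89. ] l r [ 459.1 -200.4   89. ] [ 457.7 -261.2   89. ]
rim [array([ 594.6, -242.1,  182. ]), array([ 595.2, -297.9,  182. ]), array([ 511.1, -297. ,  182. ]), array([ 512.4, -242.5,  182. ])] pin [ 602.1 -267.6  190. ]
hood front [ 495.  -267.7  100. ]
flange [ 543.6 -412.    64. ] [ 440.  -408.4   64. ] [ 494.4 -377.6   64. ] [ 492.9 -436.8   64. ]
cap [array([ 522. , -393.3,  117. ]), array([ 522.4, -422.7,  117. ]), array([ 462.6, -419.5,  117. ]), array([ 463.2, -396.6,  117. ])]
```

>>> arm_command([
  [[1,-0.03,-0.2,0,-0.02],[1,0,-0.18,-0.15,0],[1,0,0,-0.2,0],[1,0,0,-0.1,0],[1,0,0,0,0]],
])

```text
t: 8.15
eef_pos: [378.6, -260.9, 22.9]
tcp_rot: [-3.128, 0.019, -3.13]
ft_force: [-0.6, 0.8, -0.9]
opening: 0.127
```

>>> arm_command([
  [[1,0.1,-0.06,0,-0.01],[1,0.15,-0.03,0,0],[1,0.15,0,0,0],[1,0.15,0,0,0],[1,0.1,0,0,0],[1,0,0,0,0]],
])

```text
t: 8.65
eef_pos: [446.5, -262.4, 24.9]
tcp_rot: [-3.131, 0.016, -3.129]
ft_force: [0.4, -0.0, -0.9]
opening: 0.12
```

>>> arm_command([
  [[1,0.01,-0.08,-0.03,-0.01],[1,0,0,-0.04,0],[1,0,0,-0.02,0],[1,0,0,0,0]],
])

```text
t: 8.98
eef_pos: [446.4, -269.3, 15.7]
tcp_rot: [-3.132, 0.015, -3.135]
ft_force: [0.3, 0.7, -0.2]
opening: 0.124
```

Run:
```python
from h import *
s=env.state();print(s['eef_pos'],s['tcp_rot'],s['ft_force']);cam('scene','s6');cam('top','t6')
b=cv2.imread('pics/s6.png')[170:260,280:400];cv2.imwrite('pics/s6z.png',cv2.resize(b,None,fx=6,fy=6,interpolation=cv2.INTER_CUBIC))
b=cv2.imread('pics/t6.png')[150:250,280:400];cv2.imwrite('pics/t6z.png',cv2.resize(b,None,fx=6,fy=6,interpolation=cv2.INTER_CUBIC))
```

```text
[ 446.37240257 -269.28712046   15.69918201] [-3.1320322   0.01482344 -3.1352489 ] [ 0.30819668  0.71047552 -0.20817046]
```

View pics/s6z.png

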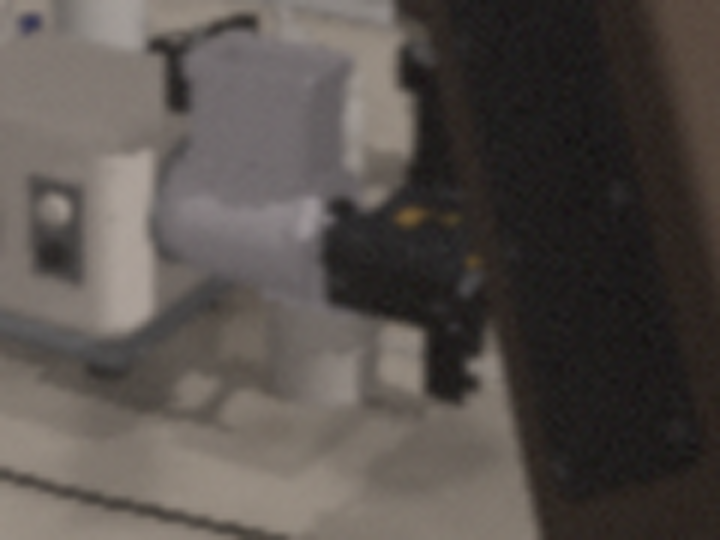

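View pics/t6z.png

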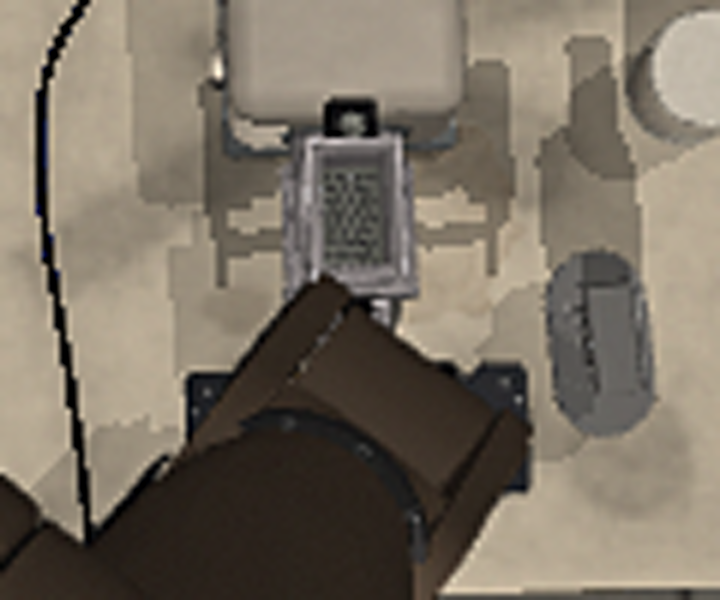

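>>> arm_command([
  [[1,0.01,0,-0.01,0],[0.7,0,0,0,0],[0.4,0,0,0,0],[0.4,0,0,0,0],[0.4,0,0,0,0],[0.4,0,0,0,0],[0.4,0,0,0,0],[0.4,0,0,0,0]],
])

```text
t: 9.75
eef_pos: [446.8, -269.5, 15.1]
tcp_rot: [-3.132, 0.015, -3.136]
ft_force: [0.2, 0.4, 0.3]
opening: 0.555
```

>>> arm_command([
  [[0.4,0,0,0.1,0],[0.4,0,0,0.2,0],[0.4,0,0,0.3,0],[0,-0.15,0,0.4,0],[0,-0.15,0,0.4,0],[0,-0.1,0,0.4,0],[0,0,-0.2,0.2,0],[0,0.1,-0.3,0,0],[0,0.15,-0.35,0,0.01],[0,0.25,-0.35,0,0.01],[0,0.25,-0.1,0,0.02],[0,0,0,0,0]],
])

```text
t: 10.75
eef_pos: [478.6, -400.6, 232.7]
tcp_rot: [-3.126, 0.018, -3.102]
ft_force: [-0.3, 0.2, 0.3]
opening: 0.999
```

Run:
```python
from h import *
c,s=wcam('w7');print(s['eef_pos'],s['tcp_rot'],s['joints']);cam('scene','s7');cam('top','t7')
b=cv2.imread('pics/s7.png')[170:260,280:400];cv2.imwrite('pics/s7z.png',cv2.resize(b,None,fx=6,fy=6,interpolation=cv2.INTER_CUBIC))
b=cv2.imread('pics/t7.png')[150:250,280:400];cv2.imwrite('pics/t7z.png',cv2.resize(b,None,fx=6,fy=6,interpolation=cv2.INTER_CUBIC))
```

```text
[ 478.55191833 -400.56354837  232.70913734] [-3.12626329  0.0177993  -3.10235635] [-0.80406892  0.46375135  1.5554587   0.00347718  1.09910014 -2.41550908]
```

View pics/w7.png

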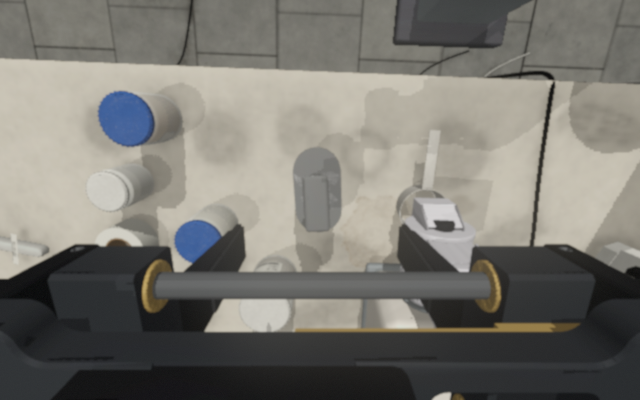

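View pics/s7z.png

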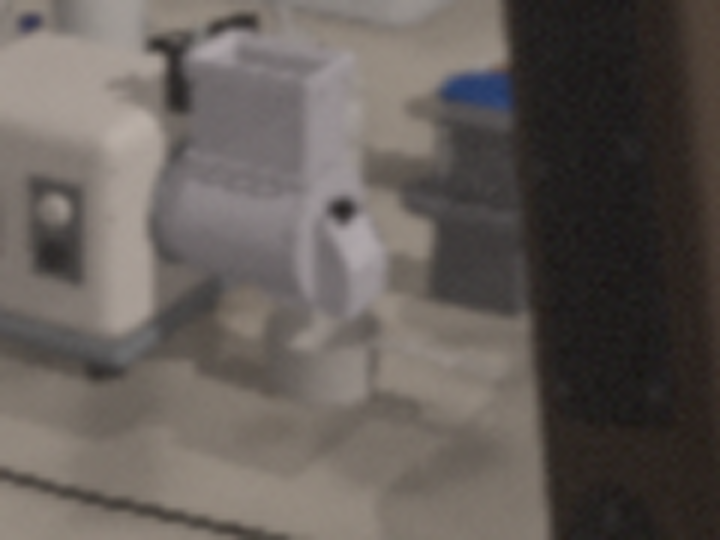

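View pics/t7z.png

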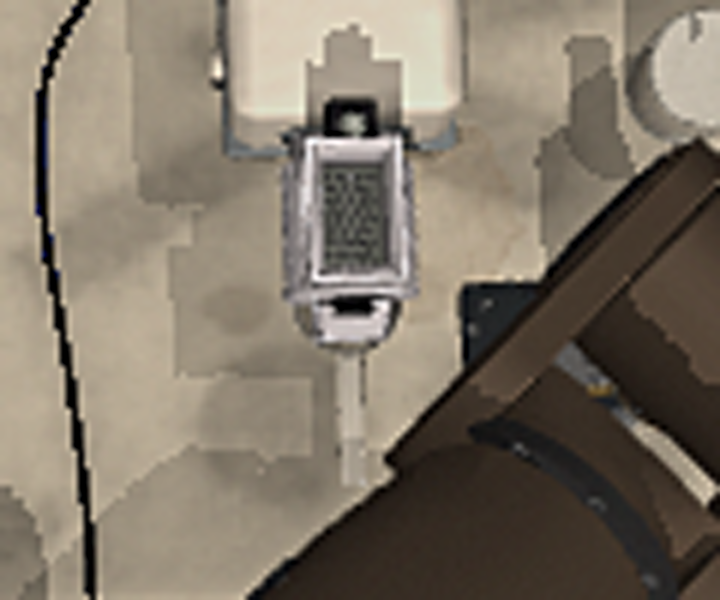

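Run:
```python
from h import *
c,s=wcam();import pickle;pickle.dump(c,open('w7.pkl','wb'))
b=cv2.imread('pics/w7.png')[120:240,270:470];cv2.imwrite('pics/w7z.png',cv2.resize(b,None,fx=4,fy=4,interpolation=cv2.INTER_CUBIC))
c=cam('top');f=lambda a,b,z:ray(c,280+(a+.5)/6-.5,150+(b+.5)/6-.5,z).round(1)
print('tip',f(353,487,35),'base',f(351,352,35),'bowl sides',f(296,318,36),f(403,318,36))
```

```text
tip [ 415.8 -268.8   35. ] base [ 491.8 -269.7   35. ] bowl sides [ 511.8 -239.1   36. ] [ 510.3 -299.5   36. ]
```

View pics/w7z.png

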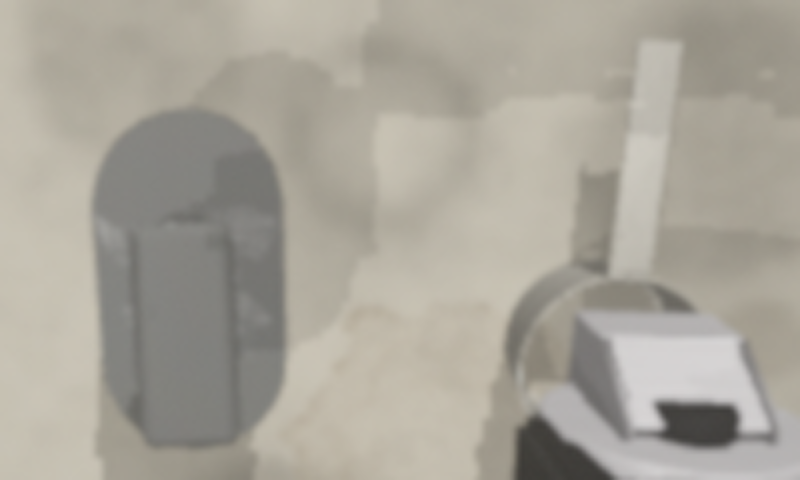

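Run:
```python
from h import *
import pickle
c=pickle.load(open('w7.pkl','rb'))
f=lambda a,b,z:ray(c,270+(a+.5)/4-.5,120+(b+.5)/4-.5,z).round(1)
print('flange end',f(187,107,64),'sides',f(92,215,64),f(284,215,64),f(101,365,64),f(286,365,64))
print('cap',[f(a,b,117) for a,b in((133,226),(230,221),(236,440),(146,445))])
print('cup tip',f(661,40,35),'base',f(631,270,35))
```

```text
flange end [ 436.  -407.5   64. ] sides [ 468.  -433.9   64. ] [ 465.7 -378.4   64. ] [ 513.7 -430.6   64. ] [ 511.3 -375.2   64. ]
cap [array([ 459.3, -418.3,  117. ]), array([ 457.1, -394.7,  117. ]), array([ 514.3, -390.7,  117. ]), array([ 516.7, -413.8,  117. ])]
cup tip [ 413.7 -267.    35. ] base [ 484.7 -266.    35. ]
```

>>> arm_command([
  [[0,0.08,-0.04,-0.2,0.02],[0,0.04,-0.03,-0.3,0.02],[0,0,0,-0.3,0],[0,0,0,-0.3,0],[0,0,0,-0.15,0],[0,0,0,0,0]],
])

```text
t: 11.5
eef_pos: [484.8, -400.7, 108.3]
tcp_rot: [-3.124, 0.02, -3.069]
ft_force: [-0.4, -0.6, -0.4]
opening: 1.001
```

>>> arm_command([
  [[0,0.06,-0.06,0,-0.01],[0,0.02,-0.02,-0.15,0],[0,0,0,-0.15,0],[0,0,0,-0.05,0],[0,0,0,0,0]],
])

```text
t: 11.92
eef_pos: [494.5, -410.2, 75.9]
tcp_rot: [-3.119, 0.023, -3.077]
ft_force: [-0.1, 0.3, -0.8]
opening: 0.999
```

>>> arm_command([
  [[0,-0.03,0.03,-0.04,0],[0.5,0,0,0,0],[1,0,0,0,0],[1,0,0,0,0],[1,0,0,0,0],[1,0,0,0,0],[1,0,0,0,0],[1,0,0,0,0]],
])

```text
t: 12.58
eef_pos: [492.2, -407.9, 75.0]
tcp_rot: [-3.115, 0.027, -3.077]
ft_force: [0.4, 0.1, -0.3]
opening: 0.567
```

>>> arm_command([
  [[1,0,0,-0.03,0],[1,0,0,-0.02,0],[1,0,0,0,0],[1,0,0,0,0],[1,0,0,0,0],[1,0,0,0,0],[1,0,0,0,0]],
])

```text
t: 13.17
eef_pos: [492.2, -407.9, 69.5]
tcp_rot: [-3.115, 0.027, -3.077]
ft_force: [0.6, -0.1, 0.1]
opening: 0.268
```

Run:
```python
from h import *
c,s=wcam('w8');print(s['eef_pos'],s['tcp_rot'],s['opening'],s['ft_force'],s['moment']);c=cam('scene','s8')
b=cv2.imread('pics/s8.png')[150:270,290:450];cv2.imwrite('pics/s8z.png',cv2.resize(b,None,fx=5,fy=5,interpolation=cv2.INTER_CUBIC))
```

```text
[ 492.24641017 -407.87893745   69.52744798] [-3.11544288  0.02652543 -3.07722127] 0.2680272167051643 [ 0.63218279 -0.12687905  0.10990259] [ 0.18089046 -0.14307877  0.08247985]
```

View pics/s8z.png

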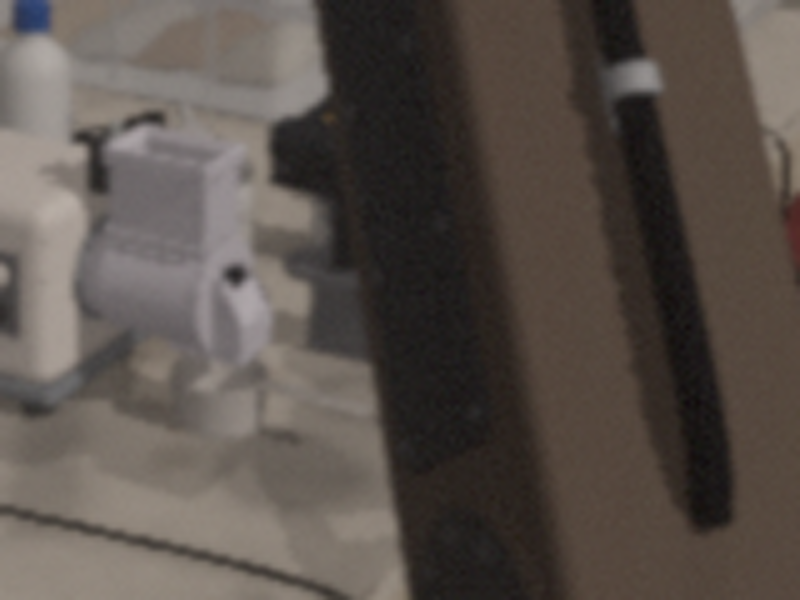

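View pics/w8.png

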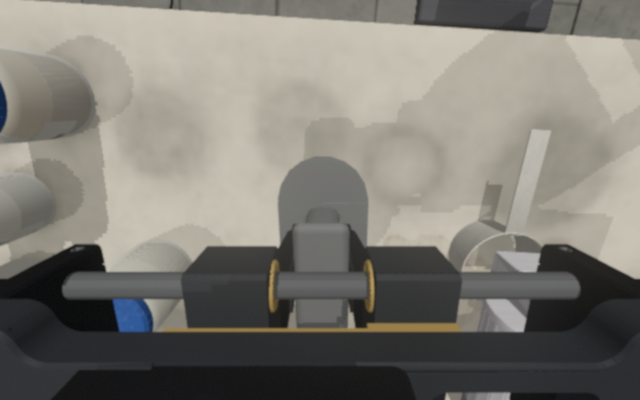

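>>> arm_command([
  [[1,0,0,0,0],[1,0,0,0,0],[1,0,0,0,0],[1,0,0,0,0]],
])

```text
t: 13.6
eef_pos: [492.2, -407.9, 69.5]
tcp_rot: [-3.115, 0.026, -3.077]
ft_force: [-0.5, -0.5, 0.0]
opening: 0.269
```

Run:
```python
from h import *
c,s=wcam('w9')
b=cv2.imread('pics/w9.png')[150:335,240:400];cv2.imwrite('pics/w9z.png',cv2.resize(b,None,fx=4,fy=3.2 if 0 else 3.2,interpolation=cv2.INTER_CUBIC))
for z in (117,109,88,64):
  for y in (-13,13): print(z,y,np.round(proj(c,np.array(s['eef_pos'])*[1,1,0]+[-30,y,z]),0))
```

```text
117 -13 [294. 225.]
117 13 [354. 229.]
109 -13 [296. 218.]
109 13 [352. 222.]
88 -13 [300. 204.]
88 13 [349. 208.]
64 -13 [304. 192.]
64 13 [347. 195.]
```

View pics/w9z.png

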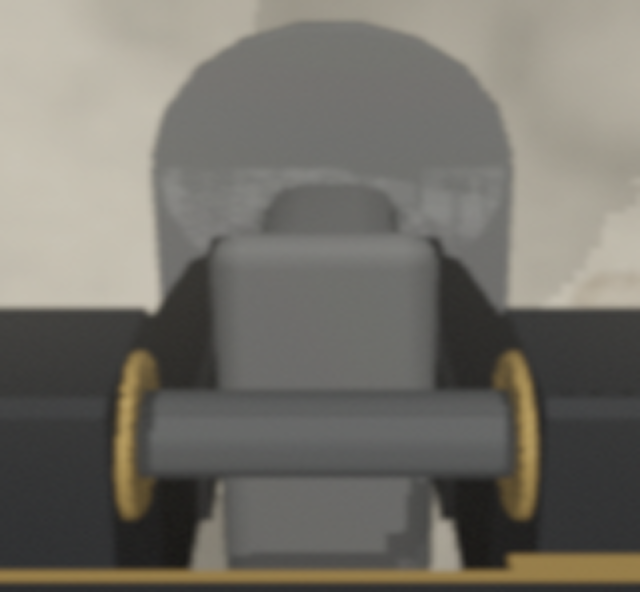

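>>> arm_command([
  [[0.6,0,0,0,0],[0.6,0,0,-0.02,0],[0.6,0,0,-0.03,0],[0.8,0,0,0,0]],
])

```text
t: 13.98
eef_pos: [492.5, -407.9, 65.1]
tcp_rot: [-3.115, 0.027, -3.077]
ft_force: [-1.8, 6.3, 12.7]
opening: 0.366
```

>>> arm_command([
  [[0.8,0,0,0.01,0],[1,0,0,0,0],[1,0,0,0,0],[1,0,0,0,0],[1,0,0,0,0],[1,0,0,0,0]],
])

```text
t: 14.48
eef_pos: [492.6, -407.8, 66.2]
tcp_rot: [-3.115, 0.028, -3.077]
ft_force: [-0.6, 0.9, 3.7]
opening: 0.27
```

>>> arm_command([
  [[1,0,0,0.1,0],[1,0,0,0.2,0],[1,0,0,0.3,0],[1,0,0,0.3,0],[1,0,0,0.3,0],[1,0,0,0.3,0],[1,0,0,0.3,0],[1,0,0,0.3,0],[1,0,0,0,0]],
])

```text
t: 15.23
eef_pos: [489.1, -404.6, 285.4]
tcp_rot: [-3.122, 0.021, -3.077]
ft_force: [0.6, -0.7, -0.9]
opening: 0.274
```

Run:
```python
from h import *
c,s=wcam('w10');print(s['t'],s['eef_pos'],s['tcp_rot'],s['opening'],s['ft_force'],s['moment']);c=cam('scene','s10')
b=cv2.imread('pics/s10.png')[100:270,290:450];cv2.imwrite('pics/s10z.png',cv2.resize(b,None,fx=3.5,fy=3.5,interpolation=cv2.INTER_CUBIC))
```

```text
15.2333 [ 489.10246558 -404.62211435  285.44918954] [-3.12160522  0.02117005 -3.07739474] 0.27354919317064946 [ 0.64459435 -0.72208209 -0.93547031] [ 0.10950214 -0.10847227 -0.00606865]
```

View pics/s10z.png

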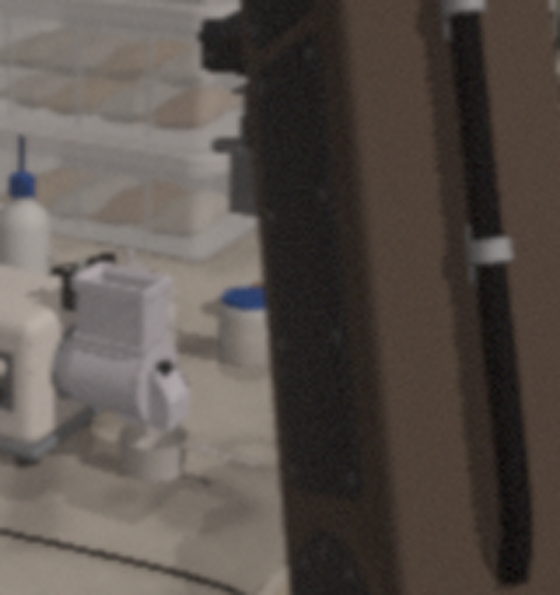

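View pics/w10.png

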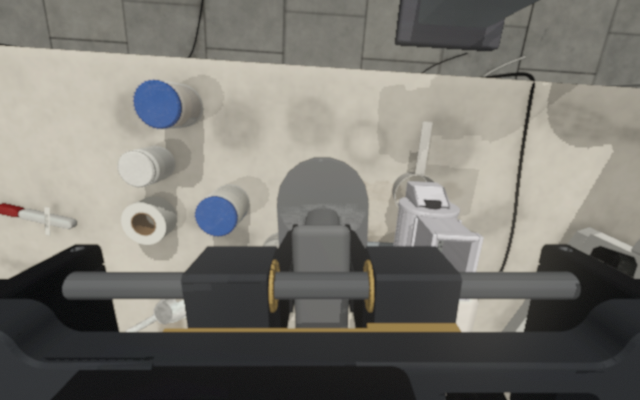

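>>> arm_command([
  [[1,0.1,0.2,0,-0.02],[1,0.15,0.3,0,-0.03],[1,0.15,0.3,0,-0.03],[1,0.15,0.3,0,0],[1,0.1,0.2,0,0],[1,0,0,0,0]],
])

```text
t: 15.83
eef_pos: [550.7, -267.9, 269.3]
tcp_rot: [-3.136, 0.003, 3.134]
ft_force: [-0.5, -0.9, -1.3]
opening: 0.268
```

Run:
```python
from h import *
c,s=wcam('w11');print(s['t'],s['eef_pos'],s['tcp_rot'],s['opening'],s['ft_force'],s['moment'],s['joints']);c=cam('scene','s11')
b=cv2.imread('pics/s11.png')[110:250,280:400];cv2.imwrite('pics/s11z.png',cv2.resize(b,None,fx=4,fy=4,interpolation=cv2.INTER_CUBIC));cam('top','t11')
b=cv2.imread('pics/t11.png')[110:250,280:440];cv2.imwrite('pics/t11z.png',cv2.resize(b,None,fx=4,fy=4,interpolation=cv2.INTER_CUBIC))
```

```text
15.8333 [ 550.71771436 -267.90729406  269.32867065] [-3.13635403e+00  3.05467619e-03  3.13422885e+00] 0.2682351404178842 [-0.47445126 -0.90689704 -1.31495402] [ 0.13536459 -0.15920548  0.04354405] [-0.55930188  0.4229079   1.52280655 -0.00307901  1.19053194 -2.12159122]
```

View pics/s11z.png

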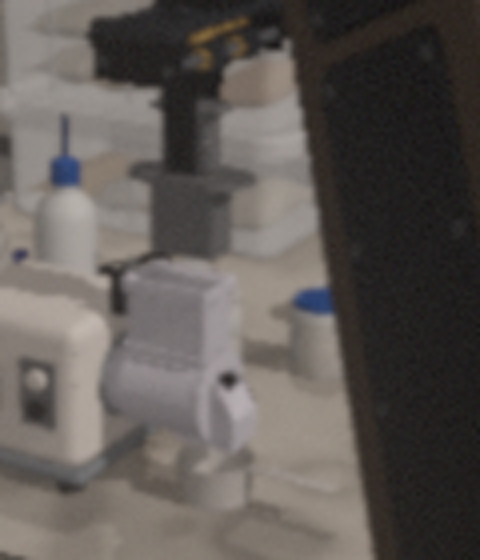

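View pics/w11.png

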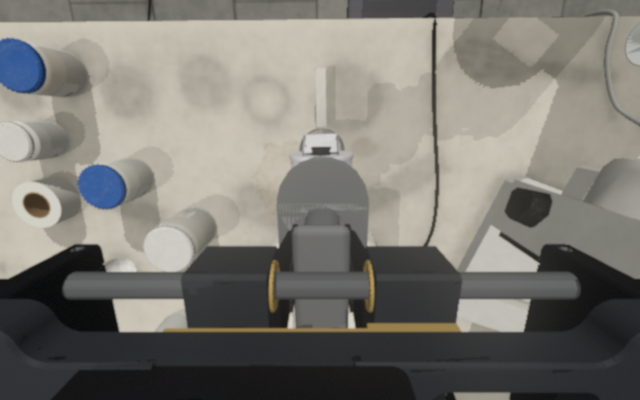

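View pics/t11z.png

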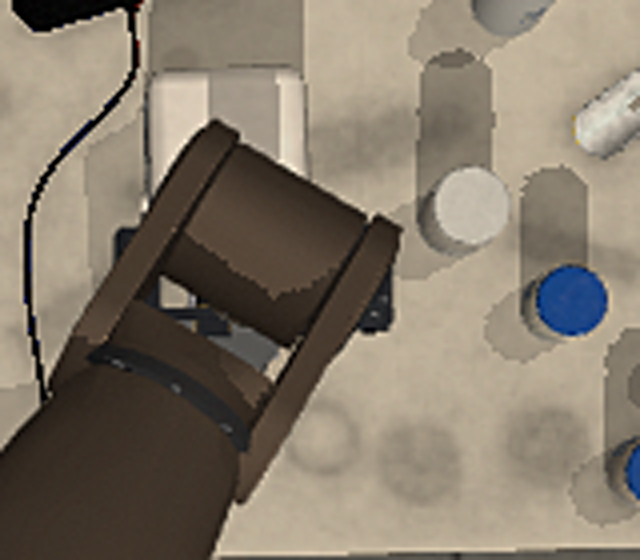

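Run:
```python
from h import *
c=cam('scene')
q=lambda p:((np.array(p)-[280,110])*4+1.5).round(1)
print('chute',q(proj(c,(557.5,-269.2,182))))
for x in(545,550,555):print(x,q(proj(c,(x,-268,266))))
for a in((37,25),(-37,-25),(37,-25),(-37,25)): print(a,q(proj(c,(557.5+a[0],-269.2+a[1],182))))
for z in (265,271):
  for sx in (1,-1):print('flange',z,q(proj(c,(550+sx*(24+28*.864),-268+sx*28*.503,z))))
b=cam('scene')['frame'][:,:,::-1][130:240,300:350];cv2.imwrite('pics/s12.png',cv2.resize(b,None,fx=5,fy=5,interpolation=cv2.INTER_CUBIC))
```

```text
chute [183.5 272.5]
545 [199.4 169.9]
550 [193.5 168.9]
555 [187.7 167.9]
(37, 25) [125.7 272.9]
(-37, -25) [241.  272.1]
(37, -25) [158.9 255.1]
(-37, 25) [209.7 291.1]
flange 265 [128.8 164.8]
flange 265 [259.4 175.7]
flange 271 [128.9 157.1]
flange 271 [259.7 167.9]
```

View pics/s12.png

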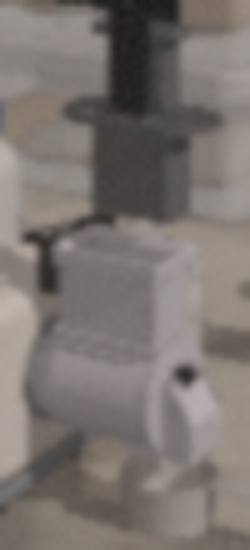

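>>> arm_command([
  [[1,0.08,-0.01,0,0],[1,0,0,0,0]],
])

```text
t: 16.25
eef_pos: [557.1, -275.6, 270.3]
tcp_rot: [-3.134, 0.004, 3.128]
ft_force: [1.0, 0.4, -2.5]
opening: 0.274
```

>>> arm_command([
  [[1,0.01,0.06,0,0.01],[1,0,0,0,0]],
])

```text
t: 16.42
eef_pos: [558.0, -270.6, 269.9]
tcp_rot: [-3.134, 0.004, 3.134]
ft_force: [-0.5, -1.0, -2.4]
opening: 0.272
```

>>> arm_command([
  [[1,0,0.01,-0.05,0.01],[1,0,0,-0.05,0],[1,0,0,-0.05,0],[1,0,0,0,0]],
])

```text
t: 16.75
eef_pos: [557.6, -269.5, 253.3]
tcp_rot: [-3.134, 0.004, -3.14]
ft_force: [-0.3, 0.6, -1.5]
opening: 0.268
```

Run:
```python
from h import *
s=env.state();print(s['eef_pos'],s['tcp_rot'],s['ft_force'],s['moment'])
b=cam('scene')['frame'][:,:,::-1][130:240,290:360];cv2.imwrite('pics/s13.png',cv2.resize(b,None,fx=5,fy=5,interpolation=cv2.INTER_CUBIC));c,s=wcam('w13')
```

```text
[ 557.61030981 -269.48756789  253.33979021] [-3.13430329  0.00397915 -3.14020077] [-0.26930988  0.64760801 -1.53744592] [ 0.11159754 -0.19344764  0.00104856]
```

View pics/s13.png

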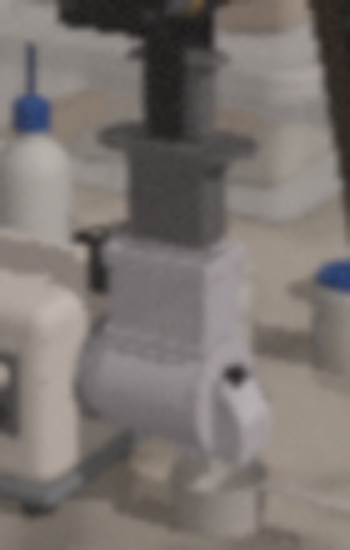

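View pics/w13.png

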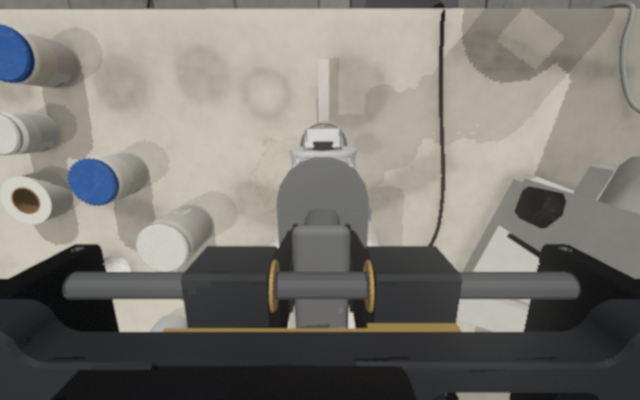

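>>> arm_command([
  [[1,0,0,-0.05,0],[1,0,0,-0.05,0],[1,0,0,-0.05,0],[1,0,0,0,0]],
])

```text
t: 17.18
eef_pos: [558.2, -269.8, 238.4]
tcp_rot: [-3.133, 0.006, -3.14]
ft_force: [0.8, -0.6, -1.2]
opening: 0.267
```

>>> arm_command([
  [[1,0,0,-0.06,0],[1,0,0,-0.06,0],[1,0,0,-0.06,0],[1,0,0,-0.06,0],[1,0,0,0,0]],
])

```text
t: 17.6
eef_pos: [558.1, -269.7, 211.3]
tcp_rot: [-3.133, 0.006, -3.14]
ft_force: [0.5, -1.0, -1.8]
opening: 0.268
```

>>> arm_command([
  [[1,0,0,-0.04,0],[1,0,0,-0.04,0],[1,0,0,-0.03,0],[1,0,0,0,0]],
])

```text
t: 17.93
eef_pos: [558.2, -269.8, 199.0]
tcp_rot: [-3.133, 0.006, -3.14]
ft_force: [1.9, 0.6, -1.0]
opening: 0.272
```

>>> arm_command([
  [[1,0,0,-0.03,0],[1,0,0,-0.03,0],[1,0,0,0,0]],
])

```text
t: 18.18
eef_pos: [558.2, -269.9, 193.7]
tcp_rot: [-3.133, 0.007, -3.14]
ft_force: [-2.3, 0.0, 4.3]
opening: 0.272
```

>>> arm_command([
  [[1,0,0,-0.03,0],[1,0,0,-0.03,0]],
])

```text
t: 18.35
eef_pos: [558.3, -269.8, 189.9]
tcp_rot: [-3.132, 0.008, -3.14]
ft_force: [-11.8, 9.8, 33.3]
opening: 0.271
```

Run:
```python
from h import *
b=cam('scene')['frame'][:,:,::-1][130:240,290:360];cv2.imwrite('pics/s14.png',cv2.resize(b,None,fx=5,fy=5,interpolation=cv2.INTER_CUBIC));c,s=wcam('w14')
s=env.state();print(s['t'],s['eef_pos'],s['tcp_rot'],s['ft_force'],s['moment'])
```

```text
18.45 [ 558.41070773 -269.82956535  190.00562095] [-3.13147829  0.00879342 -3.1399792 ] [-5.26869707  3.24101297 12.60047664] [0.78205326 0.52756774 0.04793919]
```

View pics/s14.png

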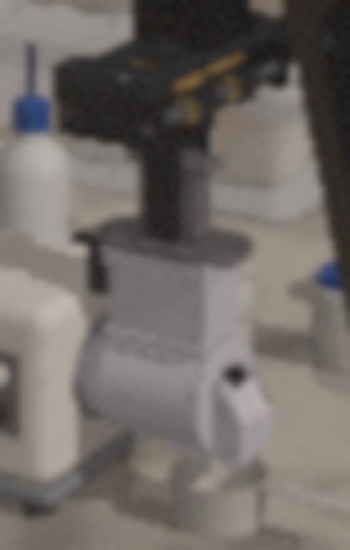

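View pics/w14.png

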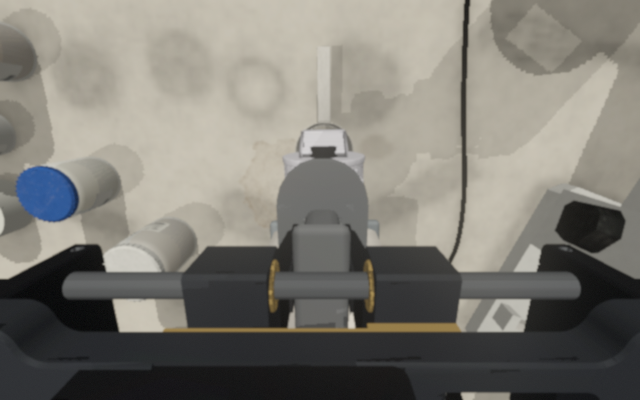

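>>> arm_command([
  [[1,0,0,-0.02,0]],
])

```text
t: 18.53
eef_pos: [558.5, -269.7, 189.9]
tcp_rot: [-3.131, 0.01, -3.14]
ft_force: [-8.6, 4.1, 20.5]
opening: 0.271
```

Run:
```python
from h import *
for i in range(3):
  b=cam('scene','s15')['frame'][:,:,::-1][160:200,290:360];s=env.state();print(s['t'],s['eef_pos'],s['tcp_rot'],s['ft_force'],s['moment'],s['opening'])
cv2.imwrite('pics/s15z.png',cv2.resize(b,None,fx=10,fy=10,interpolation=cv2.INTER_CUBIC))
```

```text
18.5833 [ 558.50509312 -269.74452507  189.95333215] [-3.130432    0.01039068 -3.13970639] [-5.89108567  4.08517677 15.74421701] [ 0.66868825  0.61791171 -0.00395225] 0.2729229580846444
18.6333 [ 558.50277022 -269.74754245  189.96519924] [-3.13050518  0.01040091 -3.13978856] [-6.20711467  3.87081222 15.7129912 ] [0.68744227 0.69355758 0.04236208] 0.2718015491044795
18.6833 [ 558.51407586 -269.74749505  189.97963054] [-3.13047262  0.01039985 -3.13974184] [-5.62818192  3.99543682 15.8863652 ] [0.68337861 0.70942718 0.06985269] 0.2719975624150222
```

View pics/s15z.png

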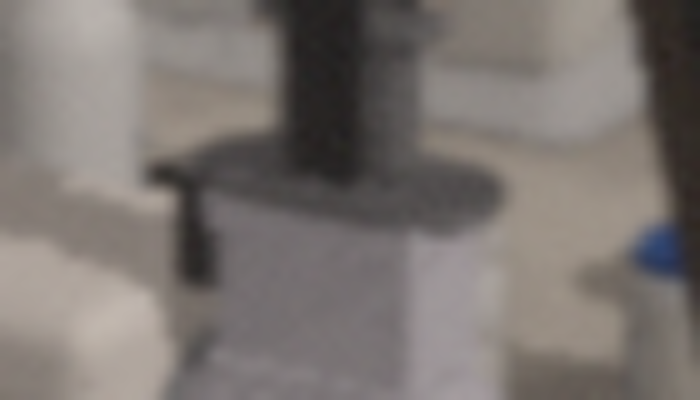

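>>> arm_command([
  [[1,0.03,0,-0.03,0]],
])

```text
t: 18.77
eef_pos: [560.4, -269.9, 189.8]
tcp_rot: [-3.129, 0.01, -3.139]
ft_force: [-23.4, 3.3, 33.8]
opening: 0.271
```

Run:
```python
from h import *
F=[]
for i in range(4):
  F.append(cam('scene','s16')['frame'][:,:,::-1].astype(float));s=env.state();print(s['t'],s['eef_pos'],s['tcp_rot'],s['ft_force'],s['moment'])
b=np.mean(F,0).astype(np.uint8)[155:205,300:350];cv2.imwrite('pics/s16z.png',cv2.resize(b,None,fx=12,fy=12,interpolation=cv2.INTER_CUBIC))
c=cam('scene');q=lambda p:((np.array(p)-[300,155])*12+5.5).round(0)
for z in(182,188):
  for sx in(1,-1): print(z,'flange silhouettes',q(proj(c,(558+sx*48.2,-269.3+sx*14.1,z))), 'edge +y',q(proj(c,(558+sx*24,-269.3+28,z))))
```

```text
18.8167 [ 560.62587916 -269.941239    189.74343645] [-3.12908054  0.00971405 -3.13936598] [-18.53036277   3.23774112  25.42748145] [0.59708395 2.33102098 0.09443892]
18.8667 [ 560.53475491 -269.91507617  189.67580213] [-3.12919645  0.00981259 -3.13935708] [-16.15302108   2.95053507  24.28036693] [0.60275094 2.09645688 0.07941062]
18.9167 [ 560.54384094 -269.91435385  189.69585299] [-3.12920513  0.01007963 -3.13936088] [-15.97545998   2.50033027  25.06021648] [0.59745443 2.13174143 0.08171704]
18.9667 [ 560.52338488 -269.92612704  189.69088645] [-3.12921855  0.01013263 -3.13939862] [-15.46756462   4.22894082  23.94676896] [0.60119611 2.0675699  0.14324921]
182 flange silhouettes [122. 259.] edge +y [174. 292.]
182 flange silhouettes [501. 297.] edge +y [337. 327.]
188 flange silhouettes [122. 238.] edge +y [174. 270.]
188 flange silhouettes [502. 275.] edge +y [338. 305.]
```

View pics/s16z.png

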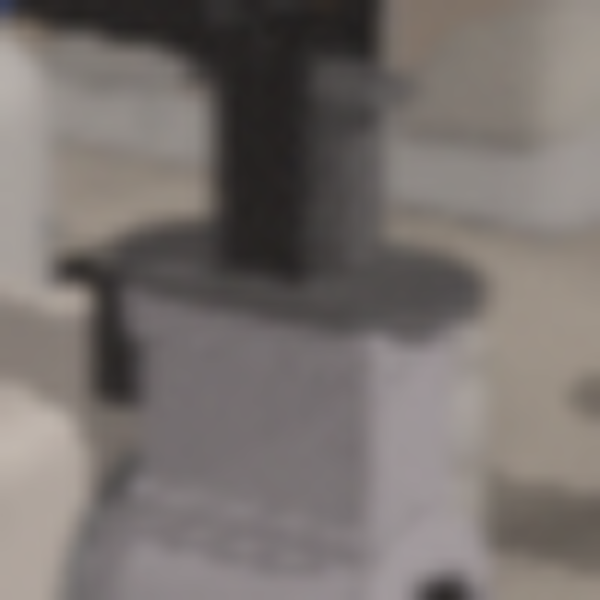

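>>> arm_command([
  [[1,-0.005,0,-0.03,0]],
])

```text
t: 19.1
eef_pos: [559.8, -270.1, 189.4]
tcp_rot: [-3.128, 0.012, -3.139]
ft_force: [-5.8, 5.4, 21.4]
opening: 0.269
```

Run:
```python
from h import *
for i in range(3):
  cam('top','t17');s=env.state();print(s['t'],s['eef_pos'],s['tcp_rot'],s['ft_force'],s['moment'])
cam('scene','s17');wcam('w17')
```

```text
19.15 [ 559.95643202 -270.0607912   189.40181896] [-3.12756015  0.01246442 -3.13918812] [-9.19183344  3.62683978 20.86005508] [0.83799173 1.10634513 0.21845717]
19.2 [ 559.95475301 -270.03525593  189.41246835] [-3.12765375  0.01222059 -3.13916747] [-9.58355327  3.24555124 21.67864726] [0.72120869 1.05924042 0.24145934]
19.25 [ 559.97143853 -270.03087441  189.39541718] [-3.12765961  0.01206887 -3.13906035] [-9.53971972  3.74248106 21.69324953] [0.74548314 1.12970947 0.1736312 ]
```

View pics/s17.png

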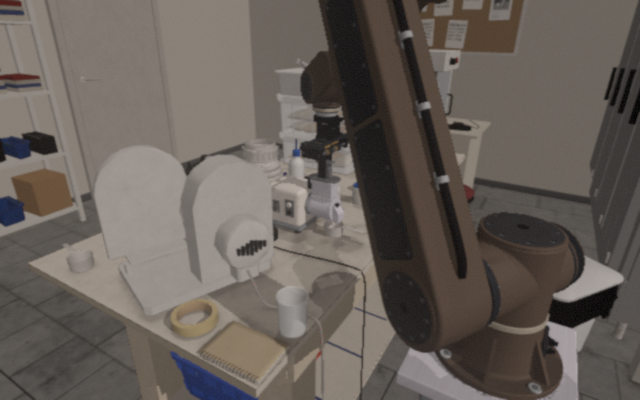

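View pics/w17.png

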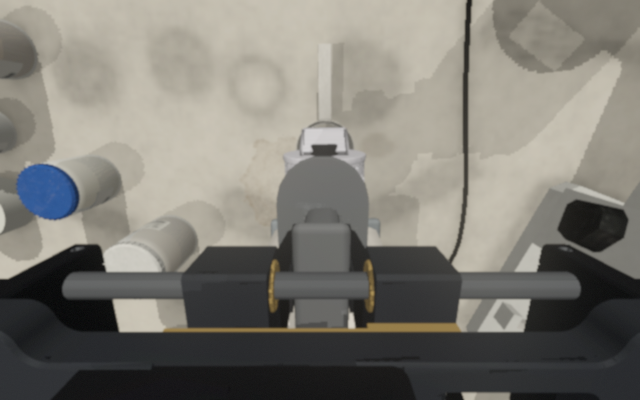

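Stable at about 22 N against a hard stop at the expected height. The cup is still under the outlet and the bystanders haven't moved. I'm handing in now.

Run:
```python
from h import *
print(env.job_done()); s=env.state();print(s['t'],s['eef_pos'],s['ft_force'])
```

```text
the job is handed in; nothing more can be done
None
the job is handed in; nothing more can be done
```

I placed the cup first, then pressed the pusher fully down, and handed the job in at about 19.3 s of the 61 s allowed with the arm still pressing. The job reports no verdict, so what follows rests on my own checks.

- **Cup:** I set it down upright by its handle and let go. Later pictures put its middle at about (521.5, -269), against an outlet estimated at (522.5, -269). The last pictures still show it there.
- **Pusher:** It went in with no noticeable resistance. The pin's spring showed as about 6 N at the expected height, then the pusher met a hard stop with the tool at z ≈ 190, where the flange should meet the rim. The final hold was steady at about 22 N down and 10 N sideways, and the flange looked flush on the collar.
- **Bystanders:** I never went near the jars or the beaker. The beaker and the one jar visible in the last pictures look unmoved.

- **Grip on the cap:** The gripper closed to about 26 mm instead of 20 mm, so the fingers hold the pusher's cap, with their tips just above the flange beside the grip bar. It did not slip noticeably.
- **Camera disagreement:** The cameras differed by up to about 4 mm along x, so I used averages.
- **Pin not seen directly:** The flange hides the pin, so "fully in" is inferred from height, force and the flush flange.
- **Peak forces:** The wrist force peaked at about 41 N overall (34 N vertical) while seating the pusher.

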